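Slide the slot filler bar home under its leaf spring

TASK

The white filler bar in the slot of the band saw's table sits raised on its sprung catch. With closed fingertips, press it down hard behind its thumb rib and, still pressing, slide it along the slot under the bridge and the leaf spring until it is fully home and the catch has popped up behind it, then let go and move clear. Do not lift the bar out, and leave the other things where they are.

Things in the scene. Friction and masses are not known exactly. Their poses are not given: they have to be found in the camera images.
- saw_table: Fixed stainless saw table plate, 300 x 210 mm, level on rubber feet, top 43 mm above the bench. Origin on the bench surface under its centre; +x is the way the filler bar must slide, +y across, z up. Along x runs a slot 52 mm wide, 13 mm deep (floor 30 mm above the bench), from x = -125 to +118 mm.
- bridge (a point): Centre of the top of the fixed aluminium bridge over the slot, 56 mm above the bench. The bridge is 12 mm along x (saw table x = 55 to 67 mm) and 94 mm along y; its underside is 20 mm above the slot floor. From it the leaf spring points on in +x.
- slot_end (a point): The slot's end stop (saw table x = 118 mm), at the slot floor, mid-width. The bar is fully home when its nose is at this stop or within 7 mm of it.
- filler_bar: Loose white plastic bar 140 (x) x 50 (y) x 18 (z) mm, 120 to 195 g, in the rear of the slot, axes as the saw table's; origin at the centre of its underside. It starts raised 8 mm off the slot floor by the catch, centre at saw table x = -50 to -38 mm, and would butt against the bridge. Pressed onto the floor it clears the bridge by 2 mm. Home: centre at x = 41 to 48 mm.
- thumb_rib (a point): Centre of the top of the thumb rib on the filler bar: 6 mm thick along x, 44 mm along y, 7 mm high above the bar's flat top, 10 mm behind the bar's centre. A fingertip pressing behind it (on its -x side) pushes against it as it slides the bar. It stops short of the bridge.
- press_spot (a point): The place to press: on the flat top of the filler bar, 18 mm above its underside, mid-width, 30 mm behind the bar's centre and 17 mm behind the rear face of the thumb rib; axes as the bar's. At the start the catch lies beneath it. About 13 to 20 N of steady downward push all the way keeps the bar flat; with much less its rear end rides up on the catch and it jams under the bridge.
- catch (a joint): Sprung catch in the slot floor, a steel pad 60 mm (x) x 40 mm (y) centred at x = -60 mm of the saw table (front end at x = -30 mm). Value in m: 0 = up (standing 8 mm above the slot floor), 0.008 = pressed level with the floor. It pushes up with about 5 N when up and 8 N when level. Once the bar's rear end has passed it, it pops up behind the bar and locks it in.
- catch_top (a point): Centre of the catch's top face.
- leaf (a joint): Leaf spring hinge. Value in rad: 0 = at rest, sloping down from the bridge into the slot; the bar's nose lifts it to about 0.15 to 0.2 when it has slid right under. It bears on the bar's top with about 4 to 6 N and drags on it.
- leaf_tip (a point): Free end of the leaf spring (42 mm long, 24 mm wide), underside; 41 mm beyond the bridge.
- loose_knob: black round hand knob, 44 mm across, 28 mm tall, standing loose on the saw table beside the slot; origin at the centre of its underside; leave it alone
- bearing: steel ring, 32 mm across, 12 mm tall, lying loose on the saw table on the other side of the slot; origin at the centre of its underside; leave it alone
- screwdriver: screwdriver lying on the bench; leave it alone
- wrench: steel spanner lying on the bench; leave it alone
- mug: white mug, 80 mm across, 90 mm tall, on the bench; leave it alone
- blade_box: small white carton 110 x 75 x 40 mm on the bench; leave it alone
- oil_jar: jar, 56 mm across, 90 mm tall, on the bench; leave it alone
Mind the look-alikes: they are no part of the job. Of the things that look like the filler_bar, the middle-sized one is meant.

How it is judged:
By the outcome, as a careful person would: the job done as asked, in the order asked, and still so for the second after the job is handed in, with the robot touching nothing.
It also fails if it takes over 48 s, if anything falls off the work surface, if the arm or the gripper's body presses on something with over 40 N, if the wrist force passes 120 N, or if a joint passes its speed limit or range.

ROBOT

A 6-joint arm with a two-finger parallel gripper is mounted at the origin on the work surface. World frame = base frame: x ahead of the robot, y to its left, z up, the work surface at z = 0. Lengths are in mm, angles in rad, forces in N, time in s.
With the tool pointing down it reaches from about 275 to 750 mm from the base axis. Payload 10.2 kg.
Tool frame: the origin (TCP) lies at the very end of the fingers, on their centre line; the grasp point (between the pads) lies behind it (ctrl.grasp_offset is the z of the grasp point in the tool frame, in mm); z points along the fingers, y is the direction in which the jaws open and shut (so a half turn about z gives the same grasp; the last joint's range is limited). The gripper opens to 85 mm and grips with 20 to 120 N. Pads are 22 mm wide; open, the fingers measure 114 mm over their backs; the gripper's body (76 mm by 85 mm) begins 54 mm behind the grasp point. The pads swing forward as they close: fully open they stand 13 mm farther back than shut.
Start: joints at [-1.394, 0.313, 1.498, -0, 1.331, -0.223], TCP at [204.336, -483.609, 231.294] pointing down, gripper open.
Joint ranges: [-2.94, 2.94], [-0.97, 2.17], [0.19, 2.56], [-1.23, 4.37], [0.02, 3.11], [-2.88, 2.88]. Speed limits (rad/s): [2.39, 2.39, 3.01, 3.14, 3.14, 3.14].

INTERFACE

Orientations are given as a unit quaternion [w, x, y, z].
In Python, from rig import ctrl, capture, job gives the robot as it stands. The module is installed in compiled form; this text tells all that it offers.
- The arm moves only by the tool move_arm, never from a script. Its argument "series" is a list of rows, each a list of 7 numbers: the turn, a rotation vector about the tool's x, y, z in rad, then the shift along the tool's x, y, z in cm, then the opening, from 0 (shut) to 1 (fully open). A call has 1 to 5 rows; each row is the pose to reach, as a shift and turn from the pose measured when the call began, along the tool's axes at that moment; what a row does not reach only later rows make up. A row lasts 1/12 s, in which the tool goes at most 41.7 mm and 7.16 degrees, less where a joint would pass 70% of its speed; a pose out of reach is approached as far as the arm can. A call with a gripper value outside its range is refused whole. The fingers move at their own pace and stop on an object; "grip_force" is the grip in N (left out, the last holds). Time passes only in rows, so rows that repeat a pose let the fingers close. It gives the time, the measured TCP pose, the force and the opening at its end, in the units of the state.
- ctrl.sense(): the state, without advancing time (a new reading comes with each control period).
- capture(name): name is "scene" or "top" or "wrist"; returns a dict with "frame" (480x640x3 uint8, red, green, blue), "mtx" (3x3 intrinsics, pixels), "R" (3x3) and "t" (3): a world point X has camera coordinates R X + t. Camera axes: x right, y down, z forward; pixel columns grow to the right and rows downward; lengths in mm; the calibration is good to about 2 mm. A picture is of the moment at which its call begins. There is no depth.
- job.finish_job(): hands the job in, once; it reports no verdict.
The state is a dict: "time_s": time; "joints": joint angles; "dq": joint speeds; "tau": joint torques, N m; "eef_pos": TCP position; "ee_rot": TCP orientation; "force": force on the tool from outside, world axes, zero at the start; "wrist_torque": the same for the moment, N m; "grip_width": opening from 0.0 (shut) to 1.0 (fully open).
Only numpy, scipy, OpenCV 4.12 (cv2) and the standard library are available. Lean on these libraries where they do the work, as an engineer would, in place of code of your own. Each camera call takes 0.05 s, during which the arm holds its last target.

## Working session

There is one attempt and no reset: what is moved stays moved. The work goes in short steps, Python scripts to look and compute and a tool call to move; the robot and the scene stay as the last step left them, time stands still between calls to the robot, and variables do not carry over. Pictures are saved under pics/ and viewed, and the job is handed in when it is done.

Besides the shell and the picture viewer there is one more tool, called after "Request:" by a JSON object that holds its "name" and its "arguments". move_arm: Moves the arm, as the interface text tells. Its arguments: {"type":"object","properties":{"series":{"type":"array","items":{"type":"array","items":{"type":"number"}}},"grip_force":{"type":"number"}},"required":["series"]}

```bash
mkdir -p pics; python3 - <<'E'
from rig import ctrl,capture,job
import cv2,numpy as np
s=ctrl.sense();print(s,ctrl.grasp_offset)
for n in("scene","top","wrist"):
    c=capture(n);cv2.imwrite(f"pics/{n}0.png",c["frame"][:,:,::-1]);print(n,c["mtx"].tolist(),c["R"].tolist(),c["t"].tolist())
    np.savez(f"pics/{n}0.npz",**c)
E
```

```text
{'time_s': 0.0, 'joints': array([-1.39442662e+00,  3.13435844e-01,  1.49846429e+00,  1.82667819e-05,
        1.33100751e+00, -2.23425896e-01]), 'dq': array([-1.40376093e-04, -1.31387438e-03,  7.46455235e-04, -5.15370261e-05,
       -1.13782632e-03,  9.22319928e-04]), 'tau': array([ 6.92815320e-04, -4.12262821e+01, -2.59744620e+01, -1.42637005e-04,
        4.15939852e-03, -4.81698095e-06]), 'eef_pos': array([ 204.27802044, -483.33590165,  230.7320824 ]), 'ee_rot': array([-6.57106013e-04,  9.80087096e-01,  1.98566996e-01,  2.43364001e-05]), 'force': array([-4.44446837e-01,  1.81661677e-01, -8.32379157e-05]), 'wrist_torque': array([-0.00648354,  0.037994  , -0.0103581 ]), 'grip_width': 1.0015810318012026} -18.700000000000003
scene [[445.2571689775415, 0.0, 310.89890765862634], [0.0, 445.2571689775415, 241.48418818235456], [0.0, 0.0, 1.0]] [[-0.18899137593739596, 0.9819606898351161, -0.005955118792507946], [0.8205201093142268, 0.1545825725225914, -0.5503189788506907], [-0.5394710465189574, -0.1088918357400625, -0.8349332656427699]] [101.03011689468849, -422.9760279217354, 1248.7715244899669]
top [[582.2437846919391, 0.0, 318.36078244805566], [0.0, 582.2437846919391, 237.62676324434153], [0.0, 0.0, 1.0]] [[0.02774736644589442, -0.9995259590497553, 0.013339446802041386], [-0.9940140551400504, -0.029000104139928214, -0.10533305342534308], [0.10566996659103338, -0.010336882776764107, -0.9943475282893348]] [-27.38716706004032, 536.923783789825, 1529.9153806392844]
wrist [[386.63788680418213, 0.0, 320.8035131822122], [0.0, 386.63788680418213, 243.39352681664963], [0.0, 0.0, 1.0]] [[0.38961206863406617, -0.9209786528575649, -0.0008700318103355387], [-0.8896172290879842, -0.3765889790456141, 0.25838329390887715], [-0.23829314233628915, -0.09989525435199231, -0.966042088355083]] [-523.7785997603836, -34.236771573843775, 378.0065968744159]
```

View pics/scene0.png

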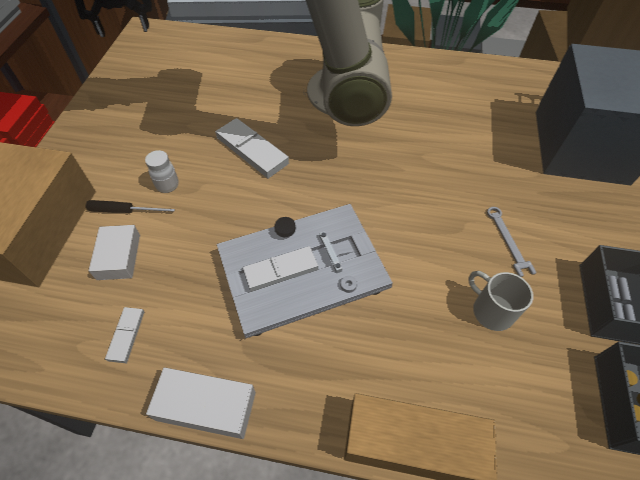

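View pics/top0.png

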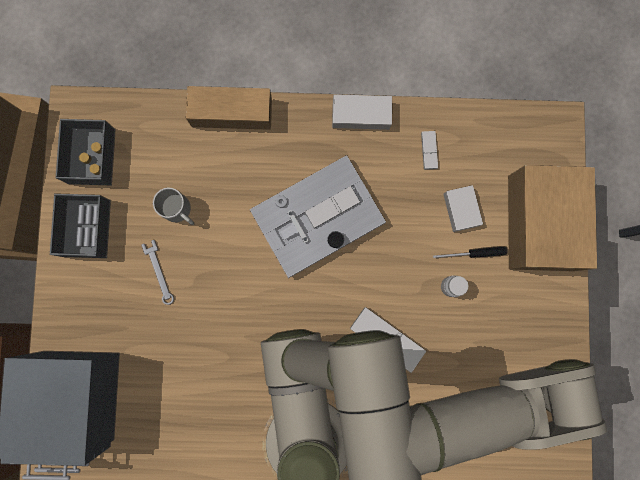

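The three filler-bar look-alikes (scene pixels) are the bar in the slot at (280,267), a small one at (125,333) and a large one at (252,147). The one in the slot is middle-sized and fits the description. I'll confirm it in an enlarged crop.

```bash
python3 - <<'E'
import cv2
a=cv2.imread("pics/top0.png")[140:290,240:400];cv2.imwrite("pics/topcrop.png",cv2.resize(a,(800,750),interpolation=cv2.INTER_CUBIC)[:600] if 0 else cv2.resize(a,(640,600),interpolation=cv2.INTER_CUBIC))
a=cv2.imread("pics/scene0.png")[195:345,205:405];cv2.imwrite("pics/scenecrop.png",cv2.resize(a,(800,600),interpolation=cv2.INTER_CUBIC))
E
```

```text
(no output)
```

View pics/topcrop.png

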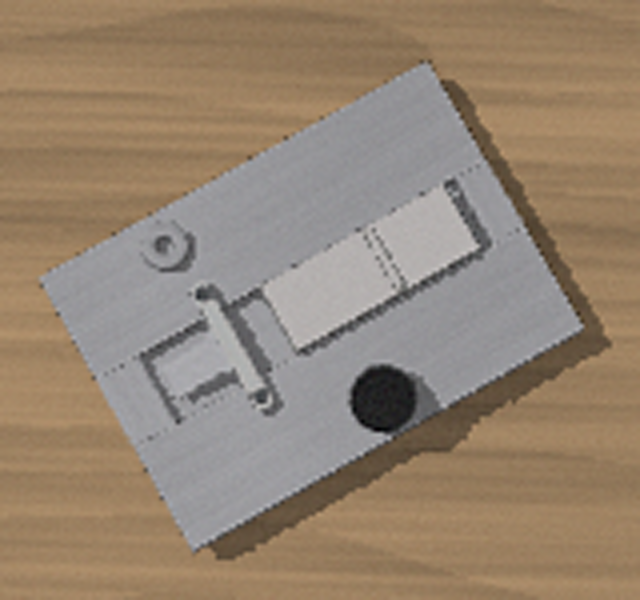

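View pics/scenecrop.png

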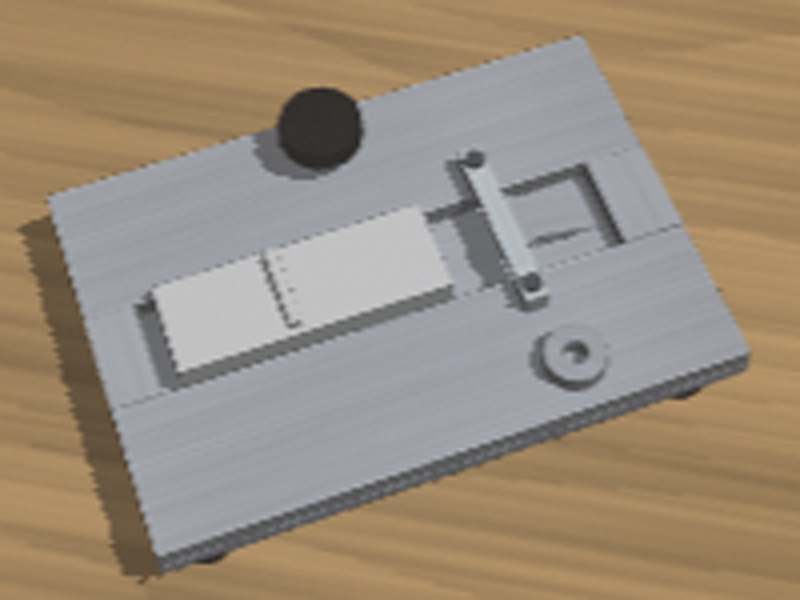

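The crops confirm it: the white bar sits raised in the saw-table slot, with its thumb rib at about top crop (385,260). The bridge is at about (240,340). Next I'll cast rays for the table and bar corners.

```bash
cat > h.py <<'E'
import numpy as np
def cast(c,uv,z):
    d=c["R"].T@np.linalg.inv(c["mtx"])@np.array([uv[0],uv[1],1.]);o=-c["R"].T@c["t"]
    return o+d*(z-o[2])/d[2]
E
python3 - <<'E'
from h import *
T=np.load("pics/top0.npz");S=np.load("pics/scene0.npz")
for n,c,o,tab,bar in(("top",T,(240,140),[(430,62),(585,325),(195,550),(42,285)],[(450,182),(490,245),(303,352),(262,288)]),
 ("scene",S,(205,195),[(48,198),(585,38),(748,352),(160,553)],[(152,292),(425,207),(452,288),(180,372)])):
  for nm,pts,z in(("tab",tab,43),("bar",bar,56)):
    P=np.array([cast(c,(u/4+o[0]-.4,v/4+o[1]-.4),z)[:2] for u,v in pts])
    e=np.linalg.norm(P-np.roll(P,-1,0),axis=1)
    i=[0,1] if e[0]>e[1] else [1,2]
    a=P[i[1]]-P[i[0]];b=P[(i[1]+1)%4]-P[(i[0]-1)%4]
    print(n,nm,P.round(1).tolist(),"c",P.mean(0).round(1),e.round(1),np.degrees(np.arctan2(*(a+b)[::-1])).round(2))
E
```

```text
top tab [[761.7, -83.1], [586.1, -190.4], [429.3, 64.1], [602.3, 171.6]] c [594.8  -9.5] [205.8 299.  203.7 300.5] 121.84
top bar [[677.5, -97.5], [635.9, -124.9], [560.9, -3.1], [602.6, 25.1]] c [619.2 -50.1] [ 49.8 143.   50.4 143.7] 121.51
scene tab [[586.2, -187.6], [431.8, 69.3], [608.9, 174.3], [761.9, -78.9]] c [597.2  -5.7] [299.8 205.9 295.8 206.5] 121.08
scene bar [[637.2, -116.0], [563.9, 5.9], [607.7, 27.8], [677.1, -90.9]] c [621.5 -43.3] [142.2  49.  137.5  47.1] 120.66
```

```bash
cat >> h.py <<'E'
from scipy.spatial.transform import Rotation as Ro
TH=np.radians(121.4);C=np.array([596.,-7.6]);U=np.array([np.cos(TH),np.sin(TH)]);V=np.array([-U[1],U[0]])
def tabp(x,y,z): return np.array([*(C+x*U+y*V),z])
def rot(s):
    w,x,y,z=s["ee_rot"];return Ro.from_quat([x,y,z,w])
def plan(s,P,yaw=TH):
    R=rot(s);X=np.array([np.cos(yaw),np.sin(yaw),0]);Z=np.array([0,0,-1.])
    D=Ro.from_matrix(np.column_stack([X,np.cross(Z,X),Z]))
    rel=(R.inv()*D).as_rotvec();sh=R.inv().apply(P-s["eef_pos"])/10
    print("rotvec",rel.round(3),"shift cm",sh.round(2))
def tab(s):
    p=np.array(s["eef_pos"]);d=p[:2]-C;return np.round([d@U,d@V,p[2]],1)
E
python3 - <<'E'
from h import *
from rig import ctrl
s=ctrl.sense();plan(s,tabp(-74,0,150));print(tab(s))
E
```

```text
rotvec [-1.000e-03 -1.000e-03 -1.719e+00] shift cm [ 55.69 -21.26   8.12]
[-202.   582.3  230.9]
```

Request:
{"name": "move_arm", "arguments": {"series": [[0,0,-0.115,3.7,-1.4,0,0],[0,0,-0.23,7.4,-2.8,0,0],[0,0,-0.345,11.1,-4.2,0,0],[0,0,-0.46,14.8,-5.6,0,0],[0,0,-0.575,18.5,-7.1,0,0]], "grip_force": 60}}

```text
time_s: 0.57
eef_pos: [348.0, -344.5, 230.9]
ee_rot: [-0.001, 0.882, 0.471, 0.0]
force: [-0.2, -1.3, 0.1]
grip_width: 0.3
```

```bash
python3 - <<'E'
from h import *
from rig import ctrl
s=ctrl.sense();plan(s,tabp(-74,0,150));print(tab(s),s["time_s"])
E
```

```text
rotvec [-0.000e+00 -1.000e-03 -1.139e+00] shift cm [38.69  8.56  8.11]
[-158.4  387.2  230.9] 0.5667
```

Request:
{"name": "move_arm", "arguments": {"series": [[0,0,-0.115,3.9,0.85,0,0],[0,0,-0.23,7.8,1.7,0,0],[0,0,-0.345,11.6,2.55,0,0],[0,0,-0.46,15.5,3.4,0,0],[0,0,-0.575,19.4,4.3,0,0]]}}

```text
time_s: 0.98
eef_pos: [492.9, -205.6, 230.9]
ee_rot: [-0.001, 0.711, 0.704, 0.0]
force: [-0.8, -1.3, 0.1]
grip_width: -0.004
```

```bash
python3 - <<'E'
from h import *
from rig import ctrl
s=ctrl.sense();plan(s,tabp(-74,0,150));print(tab(s),s["time_s"])
E
```

```text
rotvec [-0.    -0.001 -0.558] shift cm [13.61 14.03  8.1 ]
[-115.2  191.1  230.9] 0.9833
```

Request:
{"name": "move_arm", "arguments": {"series": [[0,0,-0.11,2.7,2.8,0.5,0],[0,0,-0.22,5.4,5.6,1.0,0],[0,0,-0.33,8.1,8.4,2.0,0],[0,0,-0.44,10.8,11.2,3.0,0],[0,0,-0.558,13.6,14.0,4.0,0]]}}

```text
time_s: 1.4
eef_pos: [635.3, -69.3, 190.3]
ee_rot: [-0.001, 0.487, 0.873, 0.0]
force: [0.3, -0.4, 0.2]
grip_width: 0.001
```

```bash
python3 - <<'E'
from h import *
from rig import ctrl,capture
import cv2
s=ctrl.sense();plan(s,tabp(-74,0,100));print(tab(s),s["time_s"])
for n in("wrist","scene"):
    c=capture(n);cv2.imwrite(f"pics/{n}1.png",c["frame"][:,:,::-1]);np.savez(f"pics/{n}1.npz",**c)
E
```

```text
rotvec [-0.    -0.001  0.005] shift cm [-0.1  -0.14  9.03]
[-73.1  -1.4 190.3] 1.4
```

View pics/wrist1.png

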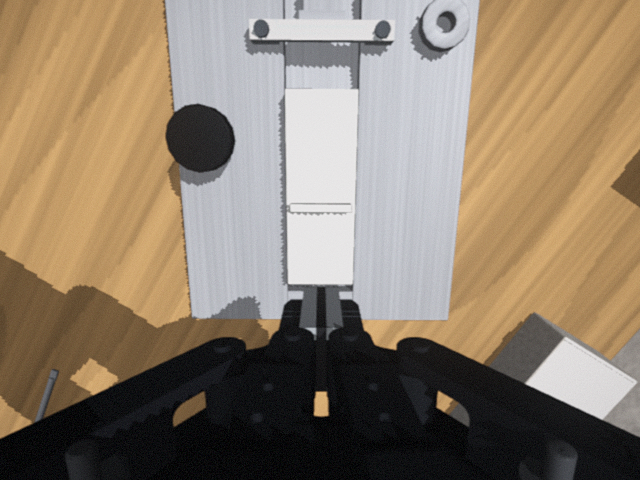

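The wrist view shows the bar top at corners (285,88), (357,88), (353,286), (288,286). The rib's rear edge is at about v=212, and the closed fingertips are at about (320,290). I'll refine from this view.

```bash
python3 - <<'E'
from h import *
import cv2
c=np.load("pics/wrist1.npz")
for n,p,z in(("nose",(285,88),56),("nose",(357,88),56),("rear",(353,286),56),("rear",(288,286),56),("ribrear",(289,212),63),("ribrear",(352,212),63),("bridge",(249,41),56),("bridge",(394,41),56),("slotL",(286,65),43),("slotR",(358,65),43)):
    q=cast(c,p,z);d=q[:2]-C;print(n,q[:2].round(1),"tab",(d@U).round(1),(d@V).round(1))
im=cv2.imread("pics/wrist1.png")[190:310,240:400];cv2.imwrite("pics/w1c.png",cv2.resize(im,(800,600),interpolation=cv2.INTER_CUBIC))
E
```

```text
nose [562.    2.9] tab 26.7 23.6
nose [603.   28.3] tab 27.0 -24.7
rear [677.7 -91.8] tab -114.4 -25.8
rear [ 635.4 -117.9] tab -114.7 23.8
ribrear [606.9 -66.8] tab -56.2 21.6
ribrear [644.8 -43.4] tab -55.9 -23.0
bridge [527.6  15.3] tab 55.2 46.5
bridge [607.9  64.9] tab 55.7 -47.9
slotL [553.2  16.9] tab 43.2 23.8
slotR [595.6  43.1] tab 43.5 -26.0
```

View pics/w1c.png

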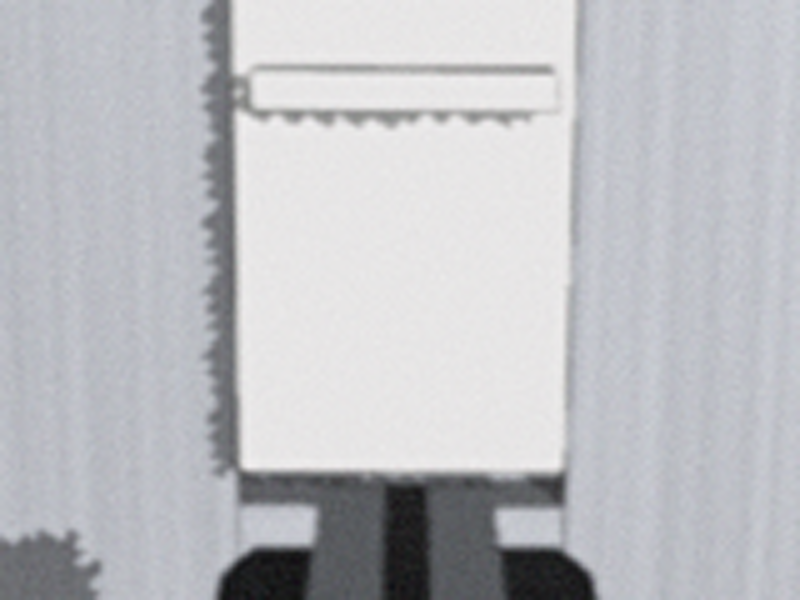

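Request:
{"name": "move_arm", "arguments": {"series": [[0,0,0,-0.1,-0.05,3.2,0],[0,0,0.005,-0.1,-0.05,6.4,0],[0,0,0.005,-0.1,-0.05,9.6,0],[0,0,0.005,-0.1,-0.05,12.0,0],[0,0,0.005,-0.1,-0.05,12.4,0]]}}

```text
time_s: 1.92
eef_pos: [632.7, -67.1, 59.1]
ee_rot: [-0.007, 0.488, 0.873, -0.0]
force: [0.3, -0.4, -0.5]
grip_width: 0.003
```

```bash
python3 - <<'E'
from h import *
from rig import ctrl,capture
import cv2
s=ctrl.sense();plan(s,tabp(-74,-1,48));print(tab(s),s["time_s"],s["force"])
c=capture("wrist");cv2.imwrite("pics/wrist2.png",c["frame"][:,:,::-1]);
E
```

```text
rotvec [-0.007 -0.011  0.002] shift cm [-0.42  0.07  1.1 ]
[-69.9  -0.4  59.1] 1.9167 [ 0.30679502 -0.38158662 -0.46626125]
```

View pics/wrist2.png

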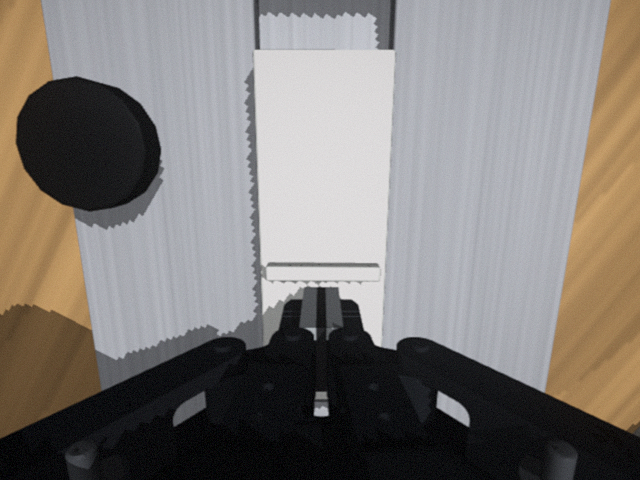

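Request:
{"name": "move_arm", "arguments": {"series": [[-0.007,-0.011,0,-0.4,0,0.0,0],[-0.007,-0.011,0,-0.4,0,0.1,0],[-0.007,-0.011,0,-0.4,0,0.1,0]]}}

```text
time_s: 2.22
eef_pos: [636.4, -71.2, 61.6]
ee_rot: [0.003, 0.488, 0.873, 0.0]
force: [-0.1, -0.8, 0.6]
grip_width: -0.004
```

```bash
python3 - <<'E'
from h import *
from rig import ctrl,capture
s=ctrl.sense();plan(s,tabp(-74,-1,48));print(tab(s),s["time_s"],s["force"])
E
```

```text
rotvec [0.003 0.004 0.002] shift cm [ 0.14 -0.04  1.36]
[-75.4  -1.3  61.6] 2.2167 [-0.14043007 -0.80194289  0.63004843]
```

Request:
{"name": "move_arm", "arguments": {"series": [[0.002,0.003,0,0.1,0,0.1,0],[0.002,0.003,0,0.1,0,0.2,0],[0.002,0.003,0,0.1,0,0.3,0],[0.002,0.003,0,0.1,0,0.4,0],[0.002,0.003,0,0.1,0,0.4,0]]}}

```text
time_s: 2.63
eef_pos: [635.8, -70.3, 57.5]
ee_rot: [0.001, 0.488, 0.873, 0.0]
force: [-0.2, -0.1, 0.6]
grip_width: -0.001
```

```bash
python3 - <<'E'
from h import *
from rig import ctrl,capture
s=ctrl.sense();plan(s,tabp(-74,-1,48));print(tab(s),s["time_s"],s["force"])
E
```

```text
rotvec [0.001 0.001 0.002] shift cm [ 0.03 -0.03  0.95]
[-74.3  -1.3  57.5] 2.6333 [-0.20598802 -0.05642582  0.6235164 ]
```

Now press down slowly.

Request:
{"name": "move_arm", "arguments": {"series": [[0,0,0,0,0,0.1,0],[0,0,0,0,0,0.25,0],[0,0,0,0,0,0.4,0],[0,0,0,0,0,0.5,0],[0,0,0,0,0,0.5,0]]}}

```text
time_s: 3.05
eef_pos: [636.0, -70.4, 52.6]
ee_rot: [0.001, 0.488, 0.873, 0.0]
force: [-0.3, 1.6, 4.2]
grip_width: 0.002
```

Request:
{"name": "move_arm", "arguments": {"series": [[0,0,0,0,0,0.1,0],[0,0,0,0,0,0.2,0],[0,0,0,0,0,0.3,0],[0,0,0,0,0,0.4,0],[0,0,0,0,0,0.4,0]]}}

```text
time_s: 3.47
eef_pos: [636.0, -70.4, 48.6]
ee_rot: [0.001, 0.489, 0.873, 0.0]
force: [-1.5, 0.0, 4.6]
grip_width: 0.002
```

Request:
{"name": "move_arm", "arguments": {"series": [[0,0,0,0,0,0.05,0],[0,0,0,0,0,0.1,0],[0,0,0,0,0,0.1,0]]}}

```text
time_s: 3.72
eef_pos: [636.0, -70.3, 48.1]
ee_rot: [0.001, 0.488, 0.873, 0.0]
force: [-4.4, 1.4, 7.2]
grip_width: -0.004
```

Request:
{"name": "move_arm", "arguments": {"series": [[0,0,0,0,0,0.1,0],[0,0,0,0,0,0.15,0],[0,0,0,0,0,0.15,0]]}}

```text
time_s: 3.97
eef_pos: [636.0, -70.4, 48.0]
ee_rot: [0.001, 0.488, 0.873, 0.0]
force: [-6.3, 1.5, 16.2]
grip_width: -0.003
```

```bash
python3 - <<'E'
from h import *
from rig import ctrl,capture
s=ctrl.sense();plan(s,tabp(-74,-1,48));print(tab(s),s["time_s"],s["force"])
E
```

```text
rotvec [0.002 0.002 0.002] shift cm [ 0.04 -0.05  0.  ]
[-74.4  -1.5  48. ] 3.9667 [-6.34969318  1.47122479 16.20890298]
```

Request:
{"name": "move_arm", "arguments": {"series": [[0,0,0,0.2,0,0.16,0],[0,0,0,0.4,0,0.16,0],[0,0,0,0.6,0,0.16,0],[0,0,0,0.8,0,0.16,0],[0,0,0,1.0,0,0.16,0]]}}

```text
time_s: 4.38
eef_pos: [632.6, -63.3, 48.1]
ee_rot: [0.004, 0.488, 0.873, 0.0]
force: [3.2, -5.4, 8.9]
grip_width: 0.0
```

```bash
python3 - <<'E'
from h import *
from rig import ctrl,capture
import cv2
s=ctrl.sense();plan(s,tabp(-74,-1,48));print(tab(s),s["time_s"],s["force"],s["force"][:2]@U,s["force"][:2]@V)
c=capture("wrist");cv2.imwrite("pics/wrist3.png",c["frame"][:,:,::-1]);
E
```

```text
rotvec [0.005 0.007 0.002] shift cm [-0.74 -0.13  0.01]
[-66.6  -2.3  48.1] 4.3833 [ 3.18132807 -5.35409015  8.92979021] -6.227490481565678 0.07410742926657583
```

View pics/wrist3.png

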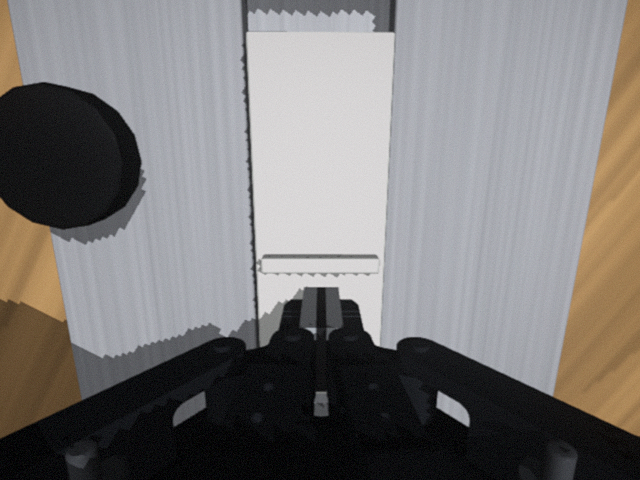

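Request:
{"name": "move_arm", "arguments": {"series": [[0.005,0.007,0,0.1,-0.03,0.2,0],[0.005,0.007,0,0.3,-0.05,0.22,0],[0.005,0.007,0,0.5,-0.05,0.22,0]]}}

```text
time_s: 4.68
eef_pos: [631.7, -61.0, 48.0]
ee_rot: [0.004, 0.489, 0.873, -0.0]
force: [3.0, -6.6, 11.8]
grip_width: 0.004
```

```bash
cat > st.py <<'E'
from h import *
from rig import ctrl
s=ctrl.sense();plan(s,tabp(-74,-1,48));print(tab(s),s["time_s"],"Fz",s["force"][2].round(1),"Fx",(s["force"][:2]@U).round(1),"Fy",(s["force"][:2]@V).round(1))
E
python3 st.py
```

```text
rotvec [0.003 0.007 0.002] shift cm [-0.98 -0.16  0.01]
[-64.2  -2.6  48. ] 4.6833 Fz 11.8 Fx -7.2 Fy 0.9
```

Request:
{"name": "move_arm", "arguments": {"series": [[0.003,0.007,0,0.1,-0.05,0.26,0],[0.003,0.007,0,0.3,-0.1,0.28,0],[0.003,0.007,0,0.5,-0.1,0.28,0],[0.003,0.007,0,0.7,-0.1,0.28,0],[0.003,0.007,0,0.9,-0.1,0.28,0]]}}

```text
time_s: 5.1
eef_pos: [628.9, -56.5, 48.0]
ee_rot: [0.005, 0.489, 0.872, 0.0]
force: [3.7, -9.7, 14.1]
grip_width: 0.004
```

```bash
python3 st.py
```

```text
rotvec [0.005 0.009 0.001] shift cm [-1.51 -0.16  0.02]
[-58.9  -2.6  48. ] 5.1 Fz 14.1 Fx -10.3 Fy 1.9
```

Request:
{"name": "move_arm", "arguments": {"series": [[0.005,0.008,0,0.4,-0.1,0.3,0],[0.005,0.008,0,0.75,-0.1,0.32,0],[0.005,0.008,0,1.1,-0.1,0.32,0],[0.005,0.008,0,1.45,-0.1,0.32,0],[0.005,0.008,0,1.8,-0.1,0.32,0]]}}

```text
time_s: 5.52
eef_pos: [621.9, -44.7, 48.0]
ee_rot: [0.006, 0.489, 0.872, -0.0]
force: [4.0, -11.5, 17.4]
grip_width: -0.001
```

```bash
python3 st.py; python3 - <<'E'
from rig import capture
import cv2
for n in("wrist","scene"):
    c=capture(n);cv2.imwrite(f"pics/{n}4.png",c["frame"][:,:,::-1])
E
```

```text
rotvec [0.006 0.011 0.001] shift cm [-2.88 -0.18  0.03]
[-45.2  -2.8  48. ] 5.5167 Fz 17.4 Fx -11.9 Fy 2.6
```

View pics/wrist4.png

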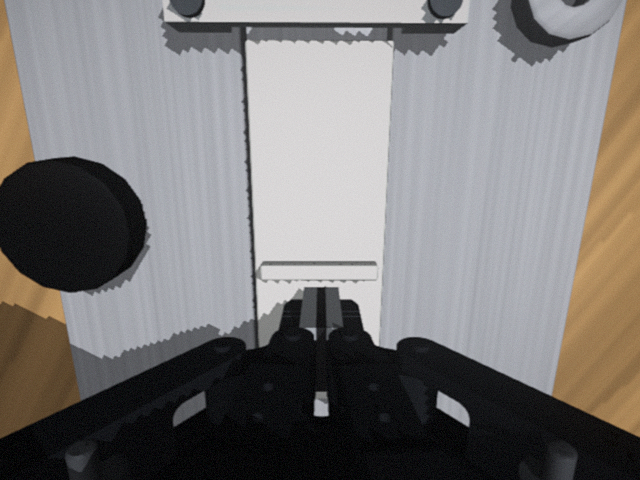

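The bar is sliding flat, with the tip at z=48.0 mm and Fz about 17 N. Its nose is just short of the bridge, and the image shows the nose edge at v≈40. I'll continue.

Request:
{"name": "move_arm", "arguments": {"series": [[0.006,0.01,0,0.5,-0.1,0.32,0],[0.006,0.01,0,0.85,-0.1,0.32,0],[0.006,0.01,0,1.2,-0.1,0.32,0],[0.006,0.01,0,1.55,-0.1,0.32,0],[0.006,0.01,0,1.9,-0.1,0.32,0]]}}

```text
time_s: 6.03
eef_pos: [614.3, -31.4, 48.0]
ee_rot: [0.006, 0.489, 0.872, -0.0]
force: [4.1, -12.0, 17.9]
grip_width: -0.002
```

```bash
python3 st.py
```

```text
rotvec [0.005 0.01  0.001] shift cm [-4.42 -0.22  0.04]
[-29.8  -3.2  48. ] 6.0333 Fz 17.9 Fx -12.4 Fy 2.8
```

Request:
{"name": "move_arm", "arguments": {"series": [[0.005,0.01,0,0.5,-0.05,0.32,0],[0.005,0.01,0,0.85,-0.05,0.32,0],[0.005,0.01,0,1.2,-0.05,0.32,0],[0.005,0.01,0,1.55,-0.05,0.32,0],[0.005,0.01,0,1.9,-0.05,0.32,0]]}}

```text
time_s: 6.45
eef_pos: [607.3, -18.9, 48.0]
ee_rot: [0.006, 0.489, 0.872, -0.0]
force: [3.2, -14.4, 17.9]
grip_width: -0.002
```

```bash
python3 st.py
```

```text
rotvec [0.005 0.011 0.001] shift cm [-5.85 -0.28  0.06]
[-15.5  -3.8  48. ] 6.45 Fz 17.9 Fx -14.0 Fy 4.8
```

Request:
{"name": "move_arm", "arguments": {"series": [[0.005,0.01,0,0.5,-0.15,0.32,0],[0.005,0.01,0,0.85,-0.2,0.32,0],[0.005,0.01,0,1.2,-0.2,0.32,0],[0.005,0.01,0,1.55,-0.2,0.32,0],[0.005,0.01,0,1.9,-0.2,0.32,0]]}}

```text
time_s: 6.87
eef_pos: [600.1, -7.1, 48.1]
ee_rot: [0.008, 0.489, 0.872, 0.0]
force: [7.7, -14.1, 15.2]
grip_width: -0.003
```

```bash
python3 st.py; python3 - <<'E'
from rig import capture
import cv2
for n in("wrist","scene"):
    c=capture(n);cv2.imwrite(f"pics/{n}5.png",c["frame"][:,:,::-1])
E
```

```text
rotvec [0.008 0.013 0.   ] shift cm [-7.23 -0.28  0.1 ]
[-1.7 -3.7 48.1] 6.8667 Fz 15.2 Fx -16.1 Fy 0.8
```

View pics/wrist5.png

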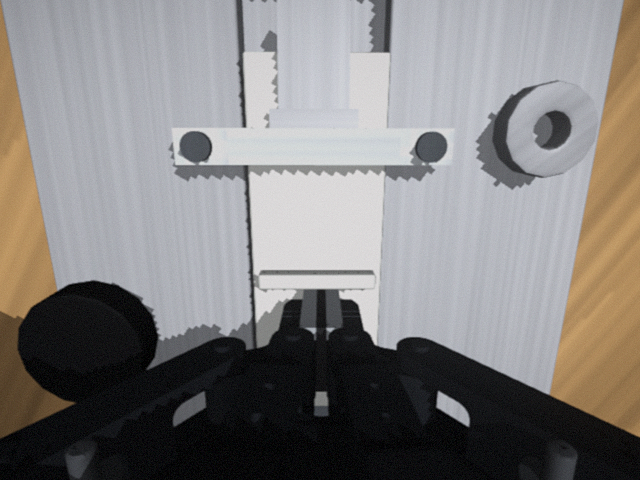

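```bash
python3 - <<'E'
import cv2
a=cv2.imread("pics/scene5.png")[150:345,205:405];cv2.imwrite("pics/s5c.png",cv2.resize(a,None,fx=3,fy=3,interpolation=cv2.INTER_CUBIC))
E
```

```text
(no output)
```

View pics/s5c.png

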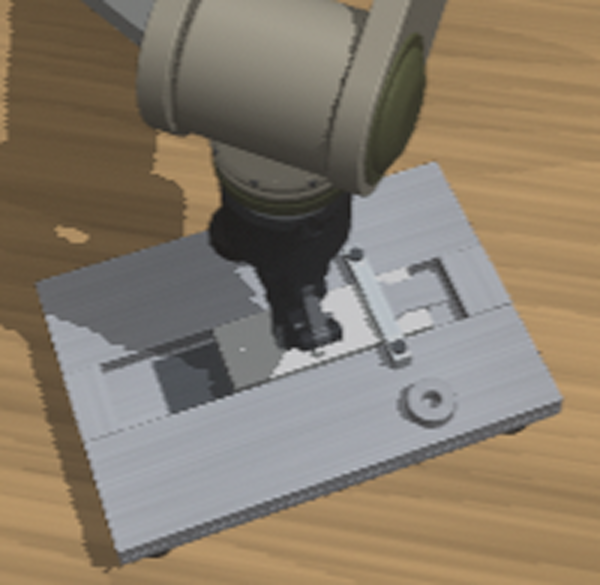

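The bar's nose is through under the bridge and leaf, the fingertips are against the rib, and the knob is clear. I'll push on to home.

Request:
{"name": "move_arm", "arguments": {"series": [[0.008,0.012,0,0.5,-0.1,0.36,0],[0.008,0.012,0,0.85,-0.1,0.38,0],[0.008,0.012,0,1.2,-0.1,0.38,0],[0.008,0.012,0,1.55,-0.1,0.38,0],[0.008,0.012,0,1.8,-0.1,0.38,0]]}}

```text
time_s: 7.38
eef_pos: [593.9, 3.3, 48.0]
ee_rot: [0.008, 0.489, 0.872, -0.001]
force: [3.7, -22.9, 20.6]
grip_width: -0.002
```

```bash
python3 st.py
```

```text
rotvec [0.006 0.014 0.   ] shift cm [-8.44 -0.3   0.12]
[10.4 -3.9 48. ] 7.3833 Fz 20.6 Fx -21.5 Fy 8.8
```

Request:
{"name": "move_arm", "arguments": {"series": [[0.006,0.012,0,0.5,-0.1,0.34,0],[0.006,0.012,0,0.8,-0.2,0.34,0],[0.006,0.012,0,1.1,-0.2,0.34,0],[0.006,0.012,0,1.4,-0.2,0.34,0]]}}

```text
time_s: 7.72
eef_pos: [589.3, 10.8, 48.0]
ee_rot: [0.008, 0.489, 0.872, -0.0]
force: [6.4, -15.9, 17.6]
grip_width: -0.002
```

```bash
python3 st.py; python3 - <<'E'
from rig import capture
import cv2
for n in("wrist","scene"):
    c=capture(n);cv2.imwrite(f"pics/{n}6.png",c["frame"][:,:,::-1])
E
```

```text
rotvec [ 0.007  0.014 -0.   ] shift cm [-9.32 -0.29  0.13]
[19.2 -3.9 48. ] 7.7167 Fz 17.6 Fx -16.9 Fy 2.8
```

View pics/wrist6.png

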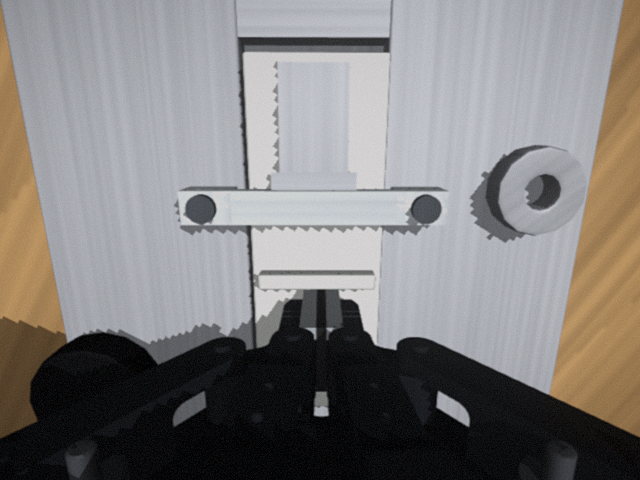

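The nose (v≈52) is a few mm short of the end stop (v≈40). I'll push on into the stop.

Request:
{"name": "move_arm", "arguments": {"series": [[0.007,0.012,0,0.5,-0.1,0.34,0],[0.007,0.012,0,0.8,-0.15,0.34,0],[0.007,0.012,0,1.0,-0.15,0.34,0]]}}

```text
time_s: 8.07
eef_pos: [586.7, 15.1, 48.0]
ee_rot: [0.007, 0.489, 0.872, -0.0]
force: [5.4, -18.3, 16.8]
grip_width: 0.002
```

```bash
python3 st.py; python3 - <<'E'
from rig import capture
import cv2
for n in("wrist","scene"):
    c=capture(n);cv2.imwrite(f"pics/{n}7.png",c["frame"][:,:,::-1])
a=cv2.imread("pics/scene7.png")[150:345,205:405];cv2.imwrite("pics/s7c.png",cv2.resize(a,None,fx=3,fy=3,interpolation=cv2.INTER_CUBIC))
E
```

```text
rotvec [0.006 0.013 0.   ] shift cm [-9.82 -0.29  0.13]
[24.2 -3.9 48. ] 8.0667 Fz 16.8 Fx -18.4 Fy 4.9
```

View pics/wrist7.png

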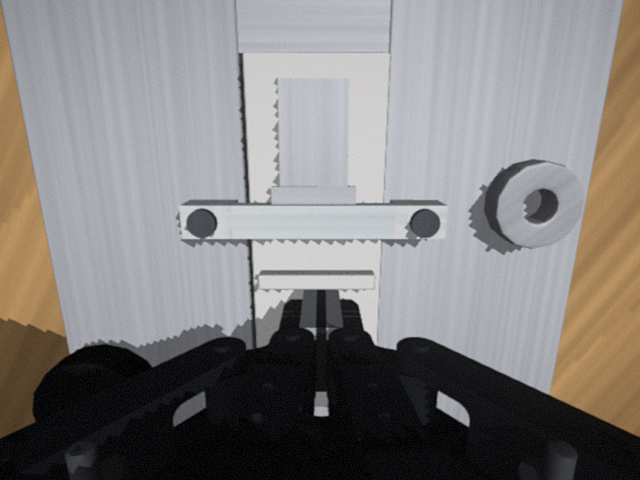

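View pics/s7c.png

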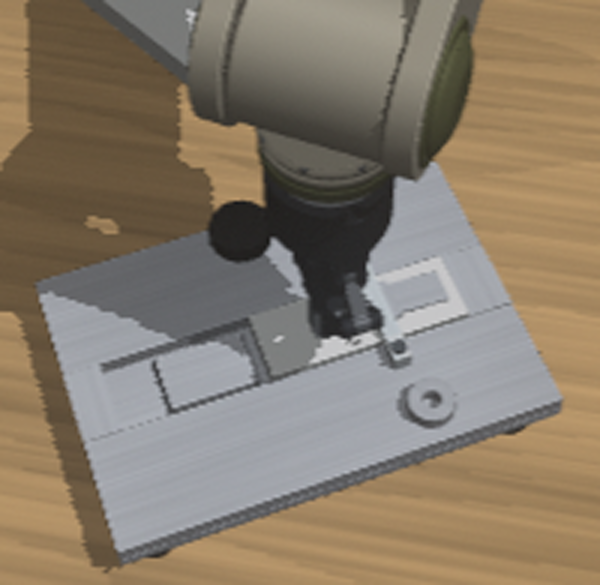

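The nose is at the stop with no dark gap, and the catch pad is visible behind the bar. Now I'll ease off, back away from the rib slightly and lift.

Request:
{"name": "move_arm", "arguments": {"series": [[0,0,0,0,0,0.05,0],[0,0,0,-0.2,0,-0.1,0],[0,0,0,-0.4,0,-0.6,0],[0,0,0,-0.4,0,-2.0,0],[0,0,0,-0.4,0,-4.5,0]]}}

```text
time_s: 8.58
eef_pos: [586.4, 12.6, 90.9]
ee_rot: [0.004, 0.489, 0.872, -0.001]
force: [-0.2, 0.3, -0.0]
grip_width: -0.002
```

Request:
{"name": "move_arm", "arguments": {"series": [[0,0,0,0,0,-3,0],[0,0,0,-2,0,-6,0],[0,0,0,-5,0,-9,0],[0,0,0,-8,0,-11,0],[0,0,0,-8,0,-11,0]]}}

```text
time_s: 9.0
eef_pos: [630.3, -59.2, 205.9]
ee_rot: [0.008, 0.491, 0.871, -0.001]
force: [-0.3, 0.1, 0.7]
grip_width: -0.0
```

```bash
python3 st.py; python3 - <<'E'
from rig import capture
import cv2,numpy as np
for n in("wrist","scene","top"):
    c=capture(n);cv2.imwrite(f"pics/{n}8.png",c["frame"][:,:,::-1]);np.savez(f"pics/{n}8.npz",**c)
a=cv2.imread("pics/scene8.png")[195:345,205:405];cv2.imwrite("pics/s8c.png",cv2.resize(a,None,fx=4,fy=4,interpolation=cv2.INTER_CUBIC))
E
```

```text
rotvec [ 0.006  0.014 -0.003] shift cm [-0.98 -0.24 15.8 ]
[-61.9  -2.4 205.9] 9.0 Fz 0.7 Fx 0.2 Fy 0.2
```

View pics/wrist8.png

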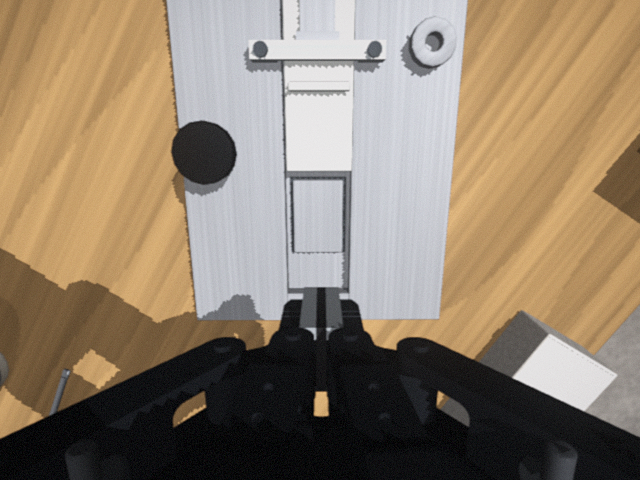

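View pics/s8c.png

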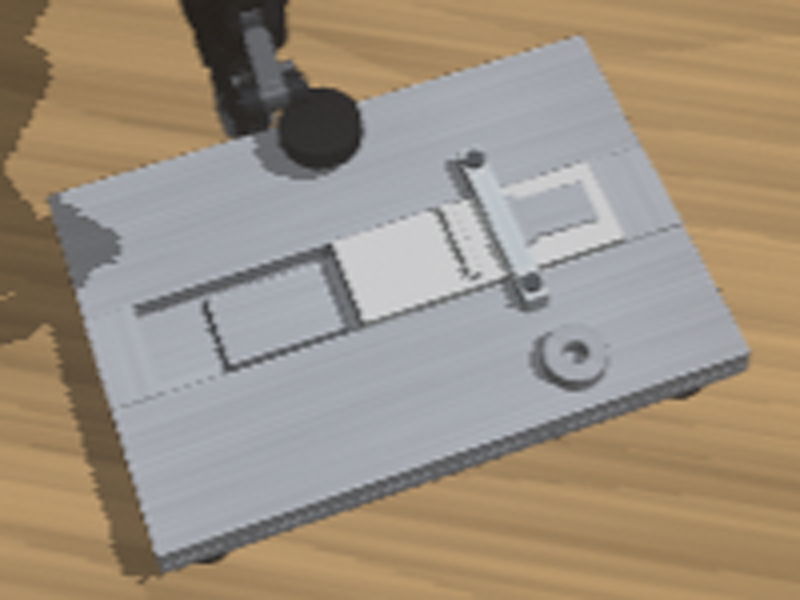

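Everything looks right: the nose meets the stop, the catch pad stands up behind the bar at wrist (320,215), and the knob and ring haven't moved. One numeric check, then I'll hand in.

```bash
python3 - <<'E'
from h import *
c=np.load("pics/wrist8.npz");s=np.load("pics/scene8.npz")
for n,k,p,z in(("bar rear",c,(320,171),48),("bridge rear",c,(320,61),56),("catch rear z38",c,(318,252),38),("catch front z38",c,(318,179),38),("catch width L",c,(293,250),38),("catch width R",c,(344,250),38),
 ("nose scene",s,(205+605/4,195+202/4),48),("rear scene",s,(205+345/4,195+285/4),48)):
    d=cast(k,p,z)[:2]-C;print(n,(d@U).round(1),(d@V).round(1))
E
```

```text
bar rear -21.0 -2.5
bridge rear 54.8 -2.7
catch rear z38 -88.8 -0.7
catch front z38 -28.1 -1.0
catch width L -87.0 20.2
catch width R -87.1 -22.5
nose scene 117.2 -5.6
rear scene -22.7 -4.9
```

```bash
python3 -c "
from rig import job;print(job.finish_job())"
```

```text
the job is handed in; nothing more can be done
None
```

The filler bar is fully home in the slot, with the catch up behind it, and I've handed the job in at about 9 s of robot time.

- **How it went:** I pressed the bar flat behind its thumb rib with closed fingertips and slid it about 90 mm under the bridge and leaf spring to the end stop. Then I eased off, backed away from the rib, and lifted about 160 mm clear.
- **Pressing force:** It was mostly 14–18 N while sliding. It read about 9 N and 12 N in the first centimetre, and 20.6 N once. The tip stayed at 48.0–48.1 mm, which is the height of the bar lying flat, and the bar did not jam.
- **Final position:** The nose measures x ≈ 117 mm against the stop at 118 mm. The bar's rear is at about -22 mm, which puts its centre at about 48 mm. That is at the edge of the 41–48 mm home range because the nose is right at the stop.
- **Catch:** It stands free behind the bar, and its measured size fits the raised height (60.7 mm against 60 mm).
- **Other things:** The knob and bearing ring look unmoved. I did not check the items on the bench one by one. The force on the tool was about 0 after lifting.
- **One disagreement:** My table frame is off sideways by 2–5 mm at the far end. The slot itself guided the bar, so this had no effect.

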